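# Hook the slotted cover into the crumb tray

### The arm

A 7-joint arm with a two-finger parallel gripper is mounted at the origin on a cart in front of the work surface, level with it; the furniture and walls round the work are solid. World frame = base frame: x ahead of the robot, y to its left, z up, the work surface at z = 0. Lengths are in m, angles in rad, forces in N, time in s.
With the tool pointing down it reaches from about 0.4 to 0.85 m from the base axis. Payload 10.4 kg.
Tool frame: the origin (TCP) lies midway between the tips of the shut fingers; the grasp point (between the pads) lies 19 mm behind it; z points along the fingers, y is the line along which they close (so a half turn about z gives the same grasp; the last joint's range is limited). The gripper opens to 87 mm and grips with 3 to 60 N. Pads are 19 mm wide; open, the fingers measure 117 mm over their backs; the gripper's body (75 mm by 190 mm) begins 51 mm behind the grasp point.
Start: joints at [1.298, 0.332, -0.065, 1.46, 0.022, 1.35, -0.088], TCP at [0.155, -0.606, 0.223] pointing down, gripper open.
Joint ranges: [-2.6, 2.6], [-0.5, 2.12], [-1.47, 1.34], [0.16, 2.42], [-1.27, 4.41], [0.06, 2.06], [-2.6, 2.6]. Speed limits (rad/s): [2.22, 2.22, 2.79, 2.79, 3.14, 3.14, 3.14].

### API

Orientations are given as a unit quaternion [x, y, z, w].
In Python, from bench import r gives the robot as it stands.
- The arm moves only by the tool move_arm, never from a script. Its argument "targets" is a list of rows, each a list of 3 entries, a list of its own where there are three numbers: the shift along the tool's x, y, z in cm, then the turn, a rotation vector about the tool's x, y, z in rad, then the opening in per cent of the stroke, from 0 (shut) to 100 (fully open). In form: [[[x, y, z], [wx, wy, wz], gripper], ...]. A call has 1 to 20 rows; each row shifts and turns the commanded pose from where the row before left it, along the tool's axes as they then stand; what a row does not reach is not made up. A row lasts 1/8 s, in which the tool goes at most 62.5 mm and 10.7 degrees, less where a joint would pass 70% of its speed; a pose out of reach is approached as far as the arm can. A call with a gripper value outside its range is refused whole. The fingers move at their own pace and stop on an object; "grip_force" is the grip in N (left out, the last holds). Time passes only in rows, so rows that do not move let the fingers close. It gives the time, the measured TCP pose, the force, the opening and the grip force at its end, in the units of the state.
- r.read_state(): the state, without advancing time (a new reading comes with each control period).
- r.camera(name): name is "scene" or "side" or "wrist"; returns a dict with "image" (420x560x3 uint8, blue, green, red), "vertical_fov" (degrees; the focal length in pixels is half the picture's height over the tangent of half this angle, whatever the lens; pixels are square), "cx", "cy" (the principal point, pixels), "cam_to_world" (4x4, takes a point from camera to world coordinates). Camera axes: x right, y down, z forward; pixel columns grow to the right and rows downward; lengths in m; the calibration is good to about 2 mm. The wrist camera is an equidistant fisheye: a pixel r from the principal point sees the ray r / f radians off the axis. A picture is of the moment at which its call begins. There is no depth.
- r.close_job(): hands the job in; it is judged then, once.
The state is a dict: "time": time; "joint_positions": joint angles; "joint_vel": joint speeds; "joint_torque": joint torques, N m; "ee_pos": TCP position; "eef_rot": TCP orientation; "ft_force": force on the tool from outside, world axes, zero at the start; "torque": the same for the moment, N m; "width": finger opening in m; "grip_force": force on a finger pad.
Only numpy, scipy, OpenCV 4.12 (cv2) and the standard library are available. Lean on these libraries where they do the work, as an engineer would, in place of code of your own. Each camera call takes 0.05 s, during which the arm holds its last target. There are 200 camera calls.

### The job

Put the slotted cover back on the steel crumb tray: lift it by its red bar handle, carry it high over the wire cutter (its raised arm reaches 17 cm above the counter), tip its blue edge down and hook that edge under the tray's blue-topped lip, then swing the other end down until the cover lies flat inside the tray on its ribs, and let go. Leave the pepper mill next to the tray standing where it is.

Things in the scene. Friction and masses are not known exactly. Their poses are not given: they have to be found in the camera images.
- tray: Open steel crumb tray, 174x142x39 mm, immovable. Origin: centre of underside; z up, +x to its lip. Inside: x +-83, y +-67 mm. The lip (blue on top, 4 mm thick, full width) roofs the +x end from x=55 to 83, underside z=35, top z=39 like the walls. The opening left is 138 mm long. Two ribs along x at y=+-35 carry the cover, tops z=15: a 20 mm gap below the lip.
- cover: Loose slotted steel plate 150(x)x110(y)x5 mm, 0.3 kg, flat on the counter. Origin: centre of underside; z up, +x to its blue edge (24 mm strip). On its middle a rigid red bar handle, 16(x)x76(y)x22 mm, centre at z=48, on two posts at y=+-28. 12 mm longer than the tray's opening: goes in only tilted. Seated: origin at z=15 in the tray's frame, x within 8, y within 12 mm of 0.
- blue_edge (a point): Middle of the cover's blue end face: 75 mm from the cover's centre along its x, at half its thickness.
- pepper_mill: Wooden pepper mill, 58 mm wide, 150 mm tall, standing loose beside the tray; to be left alone. Origin: centre of its underside.

How it is judged:
On the way:
1. the cover's blue edge is under the lip, between the ribs and the lip, while the cover is still tilted (x of blue_edge in the frame of tray above 0.058 m and z of blue_edge in the frame of tray between 0.01 and 0.035 m and y of blue_edge in the frame of tray between -0.03 and 0.03 m and angle between cover's own z axis and vertical above 0.05 rad), for 0.1 s.
At the end, for the whole second after the job is handed in: The cover lies at rest on the tray's ribs: its underside within 4 mm of their height, tilted less than 3 degrees, in line with the tray within 11 degrees, its blue edge at least 5 mm under the lip. The pepper mill stands upright within 30 mm of where it was (x of blue_edge in the frame of tray above 0.06 m and z of cover in the frame of tray between 0.011 and 0.019 m and angle between cover's own z axis and vertical below 0.05 rad and angle between the x axis of cover and the x axis of tray, either way round below 0.2 rad and linear speed of cover below 0.01 m/s and angle between pepper_mill's own z axis and vertical below 0.1 rad and distance of pepper_mill from where it was at the start of the episode below 0.03 m); the robot touches nothing.
It fails at once if the pepper mill is knocked over or pushed away by more than 30 mm (angle between pepper_mill's own z axis and vertical above 0.4 rad or distance of pepper_mill from where it was at the start of the episode above 0.03 m).
It also fails if it takes over 45 s, if anything falls off the work surface, if the arm or the gripper's body presses on something with over 40 N, if the wrist force passes 120 N, or if a joint passes its speed limit or range.

## Working session

There is one attempt and no reset: what is moved stays moved. The work goes in short steps, Python scripts to look and compute and a tool call to move; the robot and the scene stay as the last step left them, time stands still between calls to the robot, and variables do not carry over. Pictures are saved under pics/ and viewed, at most 10 in all, crops included, and the job is handed in when it is done.

Besides the shell and the picture viewer there is one more tool, called after "Call:" as name([rows], argument=value, ...), one row to a line, values as JSON. move_arm: Moves the arm, as the interface text tells. Its arguments: {"type":"object","properties":{"targets":{"type":"array"},"grip_force":{"type":"number"}},"required":["targets"]}

```bash
mkdir -p pics; ls
python3 - <<'E'
from bench import r
import cv2,numpy as np
s=r.read_state();print({k:np.round(v,3).tolist() for k,v in s.items()})
for n in ["scene","side"]:
    c=r.camera(n);cv2.imwrite(f"pics/{n}1.png",c["image"]);print(n,c["vertical_fov"],c["cx"],c["cy"],np.round(c["cam_to_world"],3).tolist())
E
```

```text
pics
{'time': 0.0, 'joint_positions': [1.298, 0.333, -0.065, 1.461, 0.022, 1.35, -0.088], 'joint_vel': [0.001, -0.0, -0.001, -0.0, -0.002, -0.0, 0.0], 'joint_torque': [0.001, -62.326, 0.025, -38.989, -0.061, 0.04, 0.0], 'ee_pos': [0.154, -0.605, 0.222], 'eef_rot': [0.992, 0.125, -0.0, -0.001], 'ft_force': [0.225, -0.175, 0.713], 'torque': [-0.005, 0.012, -0.049], 'grip_force': 0.0, 'width': 0.087}
scene 48.97448800973653 282.545847158295 212.99687350462148 [[0.825, -0.393, 0.406, -0.155], [-0.565, -0.566, 0.6, -0.989], [-0.006, -0.725, -0.689, 1.13], [0.0, 0.0, 0.0, 1.0]]
side 52.29054933625672 278.4714785991161 208.91136631175385 [[1.0, 0.016, 0.004, 0.503], [0.003, -0.417, 0.909, -1.352], [0.016, -0.909, -0.417, 0.656], [0.0, 0.0, 0.0, 1.0]]
```

View pics/scene1.png

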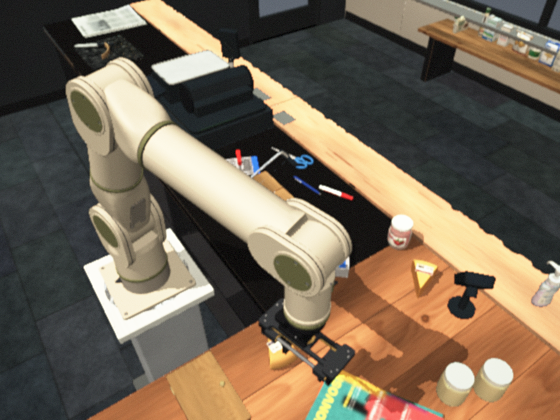

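View pics/side1.png

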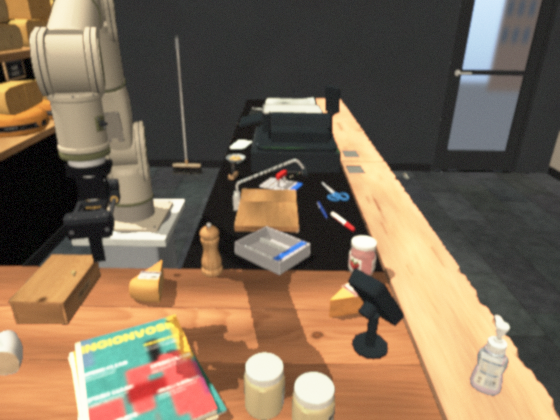

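Side view: the tray is at about (272,248) with the blue lip on its right at (292,250). The mill is at (210,250), the wire cutter at (268,208), and the cover lies behind it with the red handle near (283,175). I'll enlarge that area.

```bash
cat > h.py <<'E'
import numpy as np, cv2
from bench import r
def ray(c,u,v):
    h=c["image"].shape[0]; f=h/2/np.tan(np.radians(c["vertical_fov"])/2)
    x,y=(u-c["cx"])/f,(v-c["cy"])/f
    if c.get("fish"):
        q=np.hypot(x,y); d=np.array([x/q*np.sin(q),y/q*np.sin(q),np.cos(q)])
    else: d=np.array([x,y,1.])
    M=np.array(c["cam_to_world"]); return M[:3,3],M[:3,:3]@d
def pix(c,u,v,z):
    o,d=ray(c,u,v); return o+d*(z-o[2])/d[2]
def cam(n):
    c=r.camera(n); c["fish"]=n=="wrist"; return c
def proj(c,P):
    M=np.array(c["cam_to_world"]); p=M[:3,:3].T@(np.asarray(P,float)-M[:3,3])
    f=c["image"].shape[0]/2/np.tan(np.radians(c["vertical_fov"])/2)
    if c["fish"]:
        q=np.hypot(p[0],p[1]); k=np.arctan2(q,p[2])/q
    else: k=1/p[2]
    return np.array([c["cx"]+f*k*p[0],c["cy"]+f*k*p[1]])
E
python3 - <<'E'
from h import *
c=cam("side");cv2.imwrite("pics/s2.png",cv2.resize(c["image"][150:285,190:360],None,fx=4.4,fy=4.4,interpolation=cv2.INTER_CUBIC))
for n,u,v,z in [("mill base",211,273,0),("tray",272,250,.02),("board",268,210,.02),("handle",283,175,.048)]: print(n,pix(c,u,v,z).round(3))
E
```

```text
mill base [ 0.325 -0.354  0.   ]
tray [ 0.492 -0.258  0.02 ]
board [0.473 0.022 0.02 ]
handle [0.528 0.307 0.048]
```

View pics/s2.png

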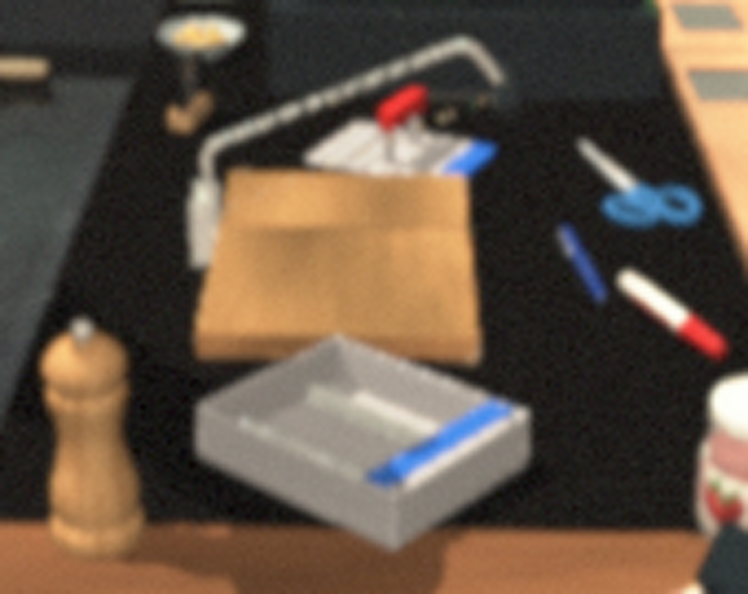

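The crop shows the tray's top corners at about (196,408), (340,338), (530,410) and (392,490), with the lip on its right-near side. The cover sits behind the cutter: blue edge around (470,157), handle around (403,104). Now to turn these into positions.

Run:
```python
from h import *
c=cam("side")
P=lambda u,v,z: pix(c,190+u/4.4,150+v/4.4,z)
t={k:P(*uv,.039) for k,uv in dict(L=(196,408),B=(340,338),R=(530,410),N=(392,490)).items()}
for k,v in t.items(): print(k,v.round(3))
print("N base",P(392,550,0).round(3),"LB",np.linalg.norm(t['L']-t['B']),"BR",np.linalg.norm(t['B']-t['R']),"RN",np.linalg.norm(t['R']-t['N']),"NL",np.linalg.norm(t['N']-t['L']))
print("cen",sum(t.values())/4)
a=t['R']-t['B'];b=t['N']-t['L'];print(np.degrees(np.arctan2(a[1],a[0])),np.degrees(np.arctan2(b[1],b[0])))
a=P(370,478,.039);b=P(510,408,.039);print("lip inner dir",(b-a).round(3),np.degrees(np.arctan2(*(b-a)[1::-1])))
for n,u,v,z in [("blueR",497,145,.005),("bluefar",470,140,.005),("blueN",470,175,.005),("coverL",306,158,.005),("coverfar",362,120,.005),("h1",378,118,.048),("h2",428,95,.048),("mill",97,540,0),("milltop",83,330,.15)]: print(n,P(u,v,z).round(3))
from scipy.spatial.transform import Rotation as R
s=r.read_state();print(R.from_quat(s["eef_rot"]).as_matrix().round(3))
```

```text
L [ 0.381 -0.251  0.039]
B [ 0.475 -0.145  0.039]
R [ 0.605 -0.247  0.039]
N [ 0.512 -0.351  0.039]
N base [ 0.513 -0.359  0.   ] LB 0.14117935551761288 BR 0.16503927488283235 RN 0.13921167538373733 NL 0.16473661659452354
cen [ 0.49330678 -0.24878494  0.039     ]
-37.99076993628026 -37.29839077493785
lip inner dir [0.093 0.093 0.   ] 44.903669696140966
blueR [0.613 0.332 0.005]
bluefar [0.587 0.344 0.005]
blueN [0.584 0.254 0.005]
coverL [0.432 0.29  0.005]
coverfar [0.482 0.394 0.005]
h1 [0.498 0.285 0.048]
h2 [0.546 0.35  0.048]
mill [ 0.328 -0.353  0.   ]
milltop [ 0.328 -0.357  0.15 ]
[[ 0.969  0.247 -0.   ]
 [ 0.247 -0.969  0.001]
 [-0.    -0.001 -1.   ]]
```

Tray centre is about (0.493,-0.249) with yaw about -38°, and the side lengths come out close to the given sizes. Cover centre is about (0.52,0.32) with yaw about -36°. First I'll raise and move over the tray for a wrist view.

Call:
move_arm([
  [[0,0,-3],[0,0,-0.14],100],
  [[0,0,-3],[0,0,-0.14],100],
  [[0,0,-3],[0,0,-0.14],100],
  [[0,0,-3],[0,0,-0.14],100],
  [[0,0,-3],[0,0,-0.14],100],
  [[4.2,0.75,0],[0,0,0],100],
  [[4.2,0.75,0],[0,0,0],100],
  [[4.2,0.75,0],[0,0,0],100],
  [[4.2,0.75,0],[0,0,0],100],
  [[4.2,0.75,0],[0,0,0],100],
  [[4.2,0.75,0],[0,0,0],100],
  [[4.2,0.75,0],[0,0,0],100],
  [[4.2,0.75,0],[0,0,0],100],
  [[4.2,0.75,0],[0,0,0],100],
  [[4.2,0.75,0],[0,0,0],100],
  [[4.2,0.75,0],[0,0,0],100],
  [[4.2,0.75,0],[0,0,0],100],
  [[0,0,0],[0,0,0],100],
])

```text
time: 2.45
ee_pos: [0.5229, -0.2445, 0.372]
eef_rot: [0.888, 0.46, 0.0, -0.001]
ft_force: [-0.2, -1.0, 1.2]
width: 0.087
grip_force: 0.0
```

Run:
```python
from h import *
s=r.read_state();print(s["time"],np.round(s["joint_positions"],2))
c=cam("wrist");cv2.imwrite("pics/w1.png",cv2.resize(c["image"],(800,600),interpolation=cv2.INTER_CUBIC));np.save("w1.npy",c,allow_pickle=True)
print(c["vertical_fov"],np.round(c["cam_to_world"],3).tolist())
t=np.array([.493,-.249,.039]);print(proj(c,t)*10/7)
```

```text
2.45 [ 0.76  0.23 -0.5   1.3   0.11  1.64 -0.33]
65.70646984690485 [[0.817, -0.557, -0.148, 0.564], [-0.576, -0.79, -0.209, -0.187], [-0.001, 0.256, -0.967, 0.534], [0.0, 0.0, 0.0, 1.0]]
[383.03852688 263.2308214 ]
```

View pics/w1.png

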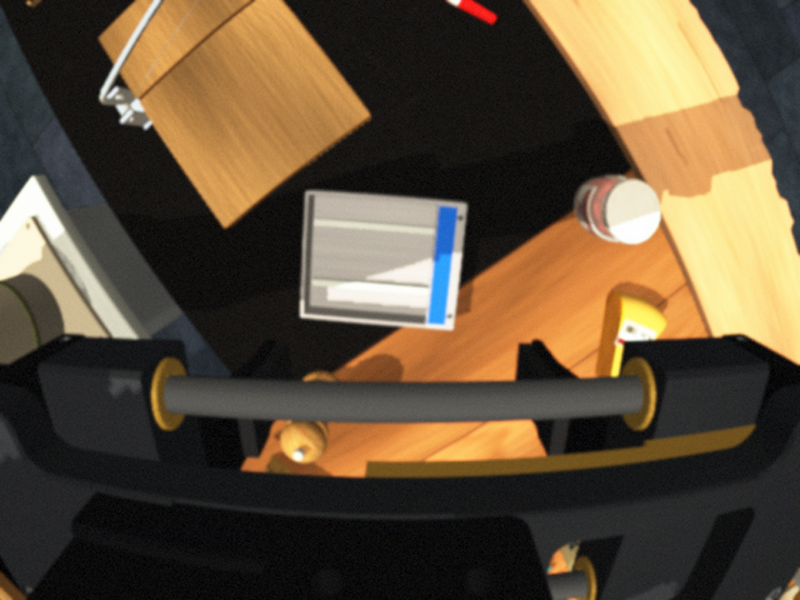

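Wrist view: the tray rim's outer corners (in the 800x600 picture) are at (307,191), (467,203), (452,329) and (301,318), with the blue lip on the right. The mill top is at (302,450). Next, on to the cover.

Run:
```python
from h import *
c=np.load("w1.npy",allow_pickle=True).item()
t=[pix(c,u*.7,v*.7,.039) for u,v in [(307,191),(467,203),(452,329),(301,318)]]
print(np.round(t,3),sum(t)/4)
for i in range(4):
    d=t[(i+1)%4]-t[i];print(np.linalg.norm(d).round(4),np.degrees(np.arctan2(d[1],d[0])).round(1))
```

```text
[[ 0.473 -0.137  0.039]
 [ 0.604 -0.247  0.039]
 [ 0.513 -0.355  0.039]
 [ 0.38  -0.246  0.039]] [ 0.49239441 -0.24615698  0.039     ]
0.1716 -39.8
0.1415 -130.5
0.1714 140.6
0.1426 49.6
```

Call:
move_arm([
  [[3.4,-2.4,0],[0,0,0],100],
  [[3.4,-2.4,0],[0,0,0],100],
  [[3.4,-2.4,0],[0,0,0],100],
  [[3.4,-2.4,0],[0,0,0],100],
  [[3.4,-2.4,0],[0,0,0],100],
  [[3.4,-2.4,0],[0,0,0],100],
  [[3.4,-2.4,0],[0,0,0],100],
  [[3.4,-2.4,0],[0,0,0],100],
  [[3.4,-2.4,0],[0,0,0],100],
  [[3.4,-2.4,0],[0,0,0],100],
  [[3.4,-2.4,0],[0,0,0],100],
  [[3.4,-2.4,0],[0,0,0],100],
  [[0,0,0],[0,0,0],100],
])

```text
time: 4.12
ee_pos: [0.5233, 0.2534, 0.3721]
eef_rot: [0.889, 0.459, -0.0, -0.0]
ft_force: [0.6, -0.0, -0.1]
width: 0.0868
grip_force: 0.0
```

Run:
```python
from h import *
s=r.read_state();print(s["time"],np.round(s["joint_positions"],2))
c=cam("wrist");cv2.imwrite("pics/w2.png",cv2.resize(c["image"],(800,600),interpolation=cv2.INTER_CUBIC));np.save("w2.npy",c,allow_pickle=True)
print(proj(c,[.52,.318,.048])*10/7)
```

```text
4.125 [ 0.11  0.3  -0.84  1.28  0.22  1.66 -1.3 ]
[364.79795126 197.00713771]
```

View pics/w2.png

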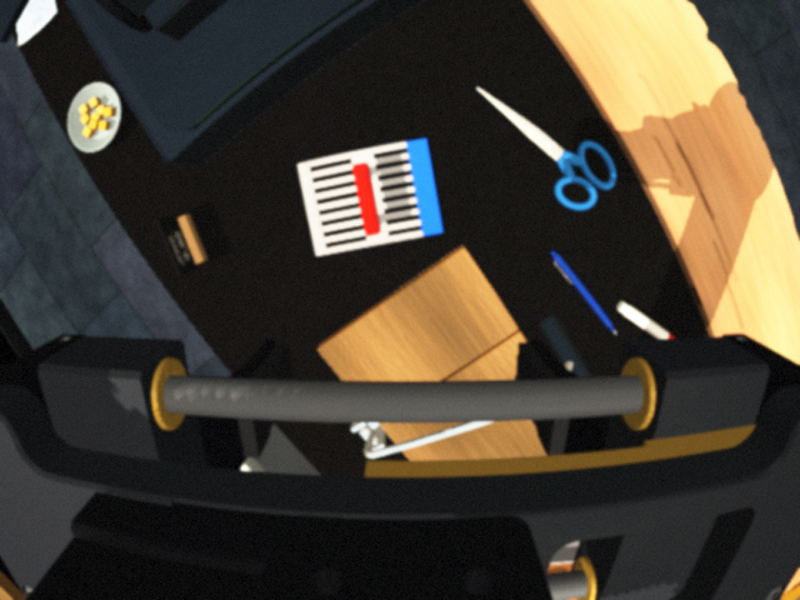

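The cover's corners are at (297,163), (427,139), (443,234) and (318,256), with the blue edge on the right. The red handle's centre is at about (366,199).

Run:
```python
from h import *
c=np.load("w2.npy",allow_pickle=True).item()
t=[pix(c,u*.7,v*.7,.005) for u,v in [(297,163),(427,139),(443,234),(318,256)]]
print(np.round(t,3),sum(t)/4)
for i in range(4):
    d=t[(i+1)%4]-t[i];print(np.linalg.norm(d).round(4),np.degrees(np.arctan2(d[1],d[0])).round(1))
im=c["image"].astype(int);m=((im[...,2]>150)&(im[...,1]<80)&(im[...,0]<80)).astype(np.uint8)
m[:, :200]=0;m[:,300:]=0;m[200:]=0
P=np.array([pix(c,u,v,.057)[:2] for v,u in np.argwhere(m)],np.float32)
b=cv2.minAreaRect(P*1000);print(len(P),b)
m2=((im[...,0]>180)&(im[...,2]<110)).astype(np.uint8);m2[:, :260]=0;m2[:,330:]=0;m2[190:]=0
P=np.array([pix(c,u,v,.005)[:2] for v,u in np.argwhere(m2)],np.float32);print(cv2.minAreaRect(P*1000))
from scipy.spatial.transform import Rotation as R
s=r.read_state();print(s["ee_pos"],R.from_quat(s["eef_rot"]).as_matrix().round(4))
```

```text
[[0.476 0.397 0.005]
 [0.612 0.332 0.005]
 [0.564 0.232 0.005]
 [0.431 0.296 0.005]] [0.52087237 0.31426867 0.005     ]
0.1501 -25.8
0.1102 -115.4
0.1472 154.5
0.1111 66.1
471 ((519.9248046875, 316.0931091308594), (70.95116424560547, 17.107908248901367), 65.14044189453125)
((577.1956787109375, 289.38311767578125), (110.37371826171875, 25.06924819946289), 64.94298553466797)
[0.52407088 0.25136893 0.37219587] [[ 5.810e-01  8.139e-01 -5.000e-04]
 [ 8.139e-01 -5.810e-01 -4.000e-04]
 [-7.000e-04 -2.000e-04 -1.000e+00]]
```

Cover centre is (0.520,0.3155) with yaw -25°; the measured sides of 150/110 mm fit. Before descending, I'll locate the cutter's raised arm relative to the gripper body.

Run:
```python
from h import *
s=cam("side");w=np.load("w2.npy",allow_pickle=True).item();w1=np.load("w1.npy",allow_pickle=True).item()
def tri(a,b):
    (o1,d1),(o2,d2)=a,b
    A=np.c_[d1,-d2];k=np.linalg.lstsq(A,o2-o1,rcond=None)[0]
    p,q=o1+d1*k[0],o2+d2*k[1];return ((p+q)/2).round(3),np.linalg.norm(p-q).round(4)
S=lambda u,v:ray(s,190+u/4.4,150+v/4.4)
W=lambda u,v:ray(w,u*.7,v*.7)
print("tip",tri(S(502,95),W(560,335)),tri(S(502,95),W(570,365)))
print("hinge bend",tri(S(205,150),W(370,455)),tri(S(205,150),ray(w1,105*.7,98*.7)))
for z in (.1,.15,.17): print("bend at z",z,pix(s,190+465/4.4,150+40/4.4,z).round(3), pix(w,490*.7,425*.7,z).round(3))
```

```text
tip (array([0.602, 0.11 , 0.135]), np.float64(0.0027)) (array([0.597, 0.081, 0.145]), np.float64(0.0028))
hinge bend (array([0.358, 0.087, 0.091]), np.float64(0.0014)) (array([0.358, 0.091, 0.089]), np.float64(0.0027))
bend at z 0.1 [0.58  0.361 0.1  ] [0.492 0.047 0.1  ]
bend at z 0.15 [0.573 0.207 0.15 ] [0.5   0.077 0.15 ]
bend at z 0.17 [0.57  0.145 0.17 ] [0.504 0.089 0.17 ]
```

The cutter's arm stays at y < 0.15, clear of the grasp. Aligning, descending and gripping now.

Call:
move_arm([
  [[2.5,-2,0],[0,0,0],100],
  [[2.5,-2,0],[0,0,0],100],
  [[0,0,2],[0,0,-0.09],100],
  [[0,0,4],[0,0,-0.09],100],
  [[0,0,4.5],[0,0,0],100],
  [[0,0,4.5],[0,0,0],100],
  [[0,0,4.5],[0,0,0],100],
  [[0,0,4.5],[0,0,0],100],
  [[0,0,4],[0,0,0],100],
  [[0,0,3],[0,0,0],100],
  [[0,0,2.4],[0,0,0],100],
  [[0,0,1],[0,0,0],100],
  [[0,0,0],[0,0,0],100],
], grip_force=50)

```text
time: 5.85
ee_pos: [0.5213, 0.314, 0.0285]
eef_rot: [0.845, 0.535, -0.0, 0.0]
ft_force: [0.4, 0.4, -0.2]
width: 0.0869
grip_force: 0.0
```

Run:
```python
from h import *
from scipy.spatial.transform import Rotation as R
s=r.read_state();print(s["ee_pos"],s["ft_force"],R.from_quat(s["eef_rot"]).as_matrix().round(3),np.round(s["joint_positions"],2))
c=cam("wrist");cv2.imwrite("pics/w3.png",c["image"])
```

```text
[0.52125108 0.31399405 0.02850674] [ 0.35865848  0.41217008 -0.15893049] [[ 0.428  0.904 -0.   ]
 [ 0.904 -0.428 -0.001]
 [-0.001  0.    -1.   ]] [-0.02  0.6  -0.77  1.67  0.47  1.06 -1.39]
```

View pics/w3.png

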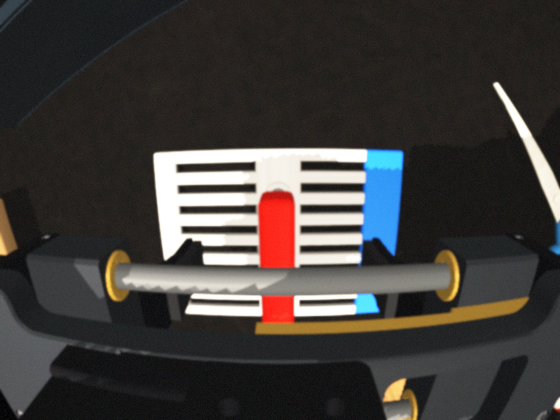

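The fingers straddle the red bar, centred on it (bar at x≈277) and square to the plate. Closing and lifting slightly.

Call:
move_arm([
  [[0,0,0],[0,0,0],0],
  [[0,0,0],[0,0,0],0],
  [[0,0,0],[0,0,0],0],
  [[0,0,0],[0,0,0],0],
  [[0,0,0],[0,0,0],0],
  [[0,0,0],[0,0,0],0],
  [[0,0,-1],[0,0,0],0],
  [[0,0,-2],[0,0,0],0],
  [[0,0,0],[0,0,0],0],
], grip_force=50)

```text
time: 7.02
ee_pos: [0.5216, 0.316, 0.0607]
eef_rot: [0.845, 0.535, 0.002, 0.0]
ft_force: [-0.1, 0.4, -4.8]
width: 0.0135
grip_force: 50.0
```

Call:
move_arm([
  [[0,0,-3.6],[0,0,0.052],0],
  [[0,0,-4.6],[0,0,0.052],0],
  [[0,0,-4.9],[0,0,0.052],0],
  [[0,0,-4.9],[0,0,0.052],0],
  [[0,0,-5],[0,0,0.052],0],
  [[-2.4,1.72,0],[0,0,0],0],
  [[-3.5,2.5,0],[0,0,0],0],
  [[-3.5,2.5,0],[0,0,0],0],
  [[-3.5,2.5,0],[0,0,0],0],
  [[-3.5,2.5,0],[0,0,0],0],
  [[-3.5,2.5,0],[0,0,0],0],
  [[-3.5,2.5,0],[0,0,0],0],
  [[-3.5,2.5,0],[0,0,0],0],
  [[-3.5,2.5,0],[0,0,0],0],
  [[-3.5,2.5,0],[0,0,0],0],
  [[-3.5,2.5,0],[0,0,0],0],
  [[-3.5,2.5,0],[0,0,0],0],
  [[-3.5,2.5,0],[0,0,0],0],
  [[-0.4,0.36,0],[0,0,0],0],
  [[0,0,0],[0,0,0],0],
])

```text
time: 9.52
ee_pos: [0.4767, -0.2337, 0.2881]
eef_rot: [0.907, 0.421, -0.0, -0.001]
ft_force: [-0.4, 0.5, -3.2]
width: 0.0134
grip_force: 50.0
```

Over the tray. Lowering to mid-height, tipping the blue edge down by 0.26 rad, then checking.

Call:
move_arm([
  [[0,0,3.8],[0,0,0],0],
  [[0,0,4],[0,0,0],0],
  [[0,0,4],[0,0,0],0],
  [[0,0,2],[0.06,0,0],0],
  [[0,0,0],[0.1,0,0],0],
  [[0,0,0],[0.1,0,0],0],
  [[0,0,0],[0,0,0],0],
])

```text
time: 10.4
ee_pos: [0.4777, -0.2333, 0.1496]
eef_rot: [0.899, 0.418, -0.055, -0.118]
ft_force: [-0.3, 0.8, -4.0]
width: 0.0134
grip_force: 50.0
```

```bash
cat > st.py <<'E'
from h import *
from scipy.spatial.transform import Rotation as R
def tray(T=(.4925,-.247),yaw=-40.0,n=3):
    S=[r.read_state() for _ in range(1)];s=S[0]
    M=R.from_euler('z',yaw,degrees=True).as_matrix();Q=R.from_quat(s["eef_rot"]).as_matrix()
    p=M.T@(np.array(s["ee_pos"])-[*T,0]);A=M.T@Q  # tool axes in tray frame
    e=p+A@np.array([0,.075,-.0])+A@np.array([0,0,.0265])
    print("t",s["time"],"TCP tray",(p*1000).round(1),"blue",(e*1000).round(1),"tilt",np.degrees(np.arccos(-A[2,2])).round(2),"yaw",np.degrees(np.arctan2(A[1,1],A[0,1])).round(2),"F",np.round(s["ft_force"],1),"w",s["width"])
E
python3 - <<'E'
from st import *
tray()
c=cam("side");cv2.imwrite("pics/s3.png",cv2.resize(c["image"][150:285,190:360],None,fx=4.4,fy=4.4,interpolation=cv2.INTER_CUBIC))
c=cam("wrist");cv2.imwrite("pics/w4.png",cv2.resize(c["image"][100:320,120:460],None,fx=2.3,fy=2.3));np.save("w4.npy",c,allow_pickle=True)
E
```

```text
t 10.4 TCP tray [-20.1   1.  149.6] blue [ 45.5   0.9 104.6] tilt 14.96 yaw -0.1 F [-0.3  0.8 -4. ] w 0.013448730322521493
```

View pics/s3.png

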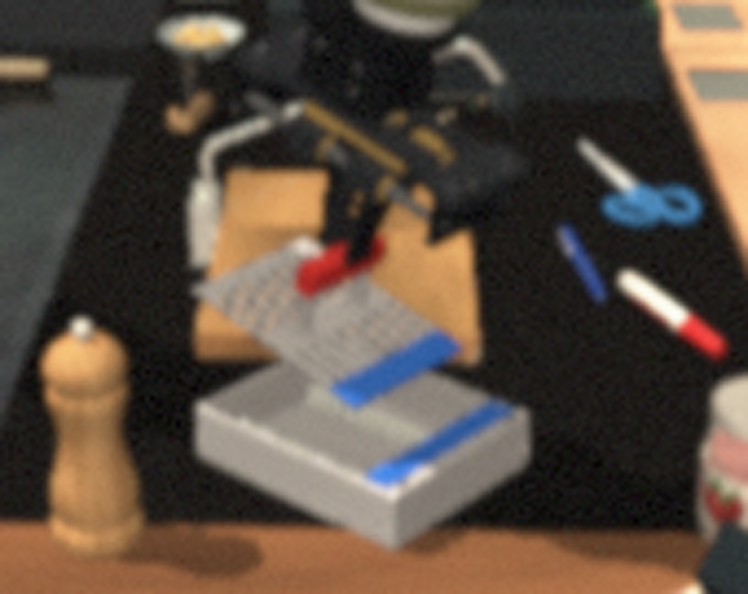

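View pics/w4.png

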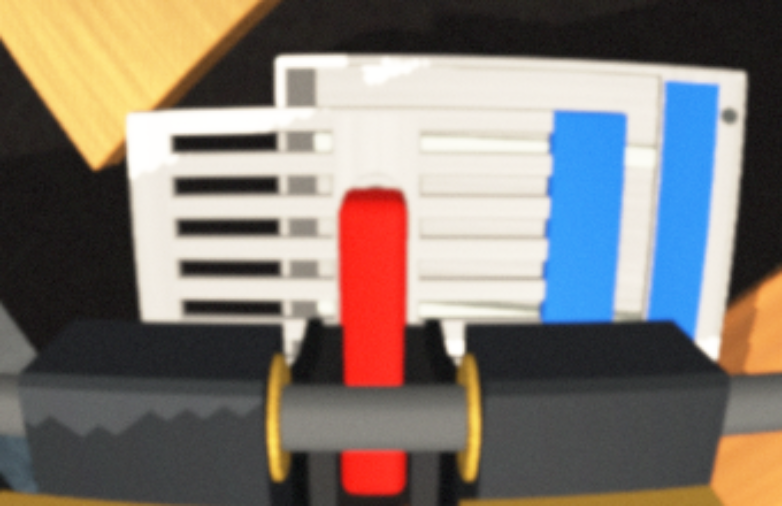

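Side crop: the cover is tilted above the tray with its blue strip ((340,400)–(455,345)) parallel to the lip ((375,475)–(510,408)). The mill is untouched. In the wrist crop, the cover's blue far corner is at (627,115) and the tray's far lip corner at (745,72). Comparing these with the model.

Run:
```python
from st import *
c=np.load("w4.npy",allow_pickle=True).item();s=r.read_state()
M=R.from_euler('z',-40,degrees=True).as_matrix();Q=R.from_quat(s["eef_rot"]).as_matrix();t0=np.array([.4925,-.247,0])
cr=lambda p:((p-[120,100])*2.3).round(1)
cov=lambda x,y,z:np.array(s["ee_pos"])+Q@np.array([y,x,.029-z])
for n,p in [("cov blue corner (627,115)",cov(.075,.055,.005)),("cov rear corner (128,113)",cov(-.075,.055,.005)),("tray +x+y (745,72)",t0+M@[.087,.071,.039]),("tray -x+y (276,57)",t0+M@[-.087,.071,.039]),("handle far end top (372,188)",cov(0,.038,.059))]: print(n,cr(proj(c,p)))
# refined tray corners
for uv in [(745,72),(276,57)]: print((M.T@(pix(c,120+uv[0]/2.3,100+uv[1]/2.3,.039)-t0)*1000).round(1))
```

```text
cov blue corner (627,115) [659.9 126.8]
cov rear corner (128,113) [ 84.2 126.5]
tray +x+y (745,72) [750.9  75.5]
tray -x+y (276,57) [278.2  60. ]
handle far end top (372,188) [371.3 239.8]
[84.8 72.1 39. ]
[-87.9  72.2  39. ]
```

The tray agrees to about 2 mm, but the cover sits lower than my model, so the grip holds it differently than assumed. Fitting the cover's actual pose in the hand.

Run:
```python
from st import *
from scipy.optimize import least_squares
c=np.load("w4.npy",allow_pickle=True).item();s=r.read_state()
Q=R.from_quat(s["eef_rot"]).as_matrix();p0=np.array(s["ee_pos"])
pts=np.array([[.075,.055,.005],[-.075,.055,.005],[.051,.055,.005],[0,.038,.059],[.008,.038,.055],[-.008,.038,.055]])
obs=np.array([[627,115],[128,113],[553,112],[372,188],[407,205],[340,205]])/2.3+[120,100]
def f(q,full=False):
    Rq=R.from_rotvec(q[3:]).as_matrix()
    tl=np.c_[pts[:,1],pts[:,0],-pts[:,2]]  # cover->tool axes
    P=p0+(Q@(Rq@tl.T+q[:3,None])).T
    return (np.array([proj(c,x) for x in P])-obs).ravel()
prior=np.array([0,0,.029,0,0,0]);sg=np.array([.004,.004,.05,.03,.2,.05])
prior_f=lambda q:np.r_[f(q),(q-prior)/sg*1]
o=least_squares(prior_f,prior);print("t(mm)",(o.x[:3]*1000).round(1),"rot",o.x[3:].round(3),"res",f(o.x).reshape(-1,2).round(1).tolist())
# same for w3-time check: plate corner prediction
im=cv2.imread("pics/w3.png")
```

```text
t(mm) [ 0.4  1.5 59.7] rot [-0.021 -0.01   0.001] res [[0.5, 0.2], [0.0, 0.2], [-0.9, 0.2], [0.4, 5.7], [0.7, -3.0], [-0.9, -3.2]]
```

Run:
```python
from st import *
c=cam("side");s=r.read_state();Q=R.from_quat(s["eef_rot"]).as_matrix();p0=np.array(s["ee_pos"])
cr=lambda p:((p-[190,150])*4.4).round(0).tolist()
for d in (.029,.0597):
    print(d,[cr(proj(c,p0+Q@np.array([y,x,d-z]))) for x,y,z in [(.075,-.055,.005),(.075,.055,.005),(-.075,-.055,.005),(0,-.038,.048),(0,.038,.048)]])
print("TCP",cr(proj(c,p0)))
# w3: prediction of plate corners at d=.029, tool pose upright there
w=cam("wrist");T=np.linalg.inv(np.block([[Q,p0[:,None]],[np.zeros((1,3)),1]]))@w["cam_to_world"]
w["cam_to_world"]=T
for d in (.029,.04,.05,.06): print("w3",d,[proj(w,[y,x,d-z]).round(0).tolist() for x,y,z in [(-.075,.055,.005),(.075,.055,.005),(0,.038,.059)]])
im=w["image"];print(w["cam_to_world"].round(3))
```

```text
0.029 [[362.0, 365.0], [471.0, 307.0], [196.0, 244.0], [307.0, 240.0], [385.0, 206.0]]
0.0597 [[352.0, 403.0], [460.0, 343.0], [189.0, 282.0], [298.0, 279.0], [375.0, 243.0]]
TCP [341.0, 246.0]
w3 0.029 [[157.0, 155.0], [407.0, 155.0], [282.0, 204.0]]
w3 0.04 [[164.0, 153.0], [401.0, 153.0], [282.0, 198.0]]
w3 0.05 [[169.0, 152.0], [396.0, 152.0], [282.0, 193.0]]
w3 0.06 [[174.0, 150.0], [391.0, 150.0], [282.0, 189.0]]
[[ 0.001 -0.966 -0.257  0.071]
 [ 1.     0.001  0.001 -0.   ]
 [-0.    -0.257  0.966 -0.162]
 [ 0.     0.     0.     1.   ]]
```

Both cameras agree: the cover hangs about 31 mm lower in the fingers than planned (origin 60 mm below the TCP), with a tilt of about 13.7°. It is steady, so I'll plan with this offset and descend to bring the blue edge to about x=42, z=22 mm in the tray frame.

Call:
move_arm([
  [[0,0.4,1.3],[0,0,0],0],
  [[0,0.4,1.3],[0,0,0],0],
  [[0,0.4,1.3],[0,0,0],0],
  [[0,0.25,0.8],[0,0,0],0],
  [[0,0.15,0.5],[0,0,0],0],
  [[0,0,0],[0,0,0],0],
], grip_force=60)

```text
time: 11.35
ee_pos: [0.4784, -0.2353, 0.0959]
eef_rot: [0.899, 0.418, -0.055, -0.118]
ft_force: [-1.1, -0.7, -3.4]
width: 0.0128
grip_force: 60.0
```

Run:
```python
from st import *
tray(T=(.4923,-.2462))
c=cam("side");a=cv2.resize(c["image"][190:285,220:320],None,fx=4,fy=4,interpolation=cv2.INTER_CUBIC)
w=cam("wrist");b=cv2.resize(w["image"][120:290,180:460],None,fx=1.42,fy=1.42)
np.save("w5.npy",w,allow_pickle=True)
H=max(a.shape[0],b.shape[0]);pad=lambda i:cv2.copyMakeBorder(i,0,H-i.shape[0],0,0,0)
cv2.imwrite("pics/m5.png",np.hstack([pad(a),pad(b)]));print(a.shape,b.shape)
```

```text
t 11.35 TCP tray [-17.6  -0.6  95.9] blue [48.  -0.8 51. ] tilt 14.92 yaw -0.17 F [-1.1 -0.7 -3.4] w 0.012751595563797166
(380, 400, 3) (241, 398, 3)
```

View pics/m5.png

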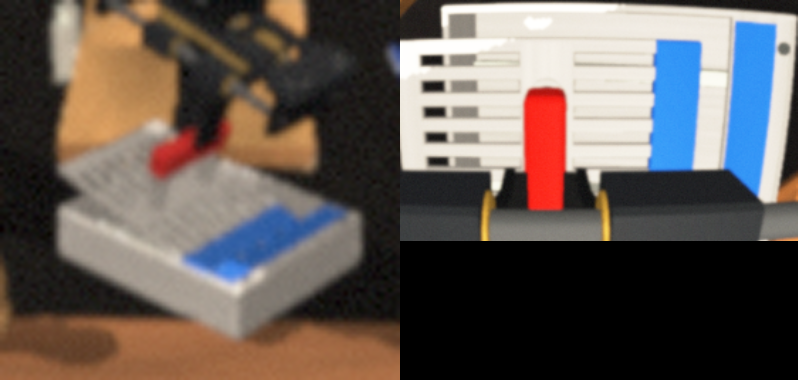

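The cover's blue edge is inside the tray opening, with about 13 mm still to the lip (blue strip's right edge at 701, lip's left edge at 732 in the right panel). The in-hand pose is unchanged. Sliding it under the lip.

Call:
move_arm([
  [[0,0.58,-0.155],[0,0,0],0],
  [[0,0.58,-0.155],[0,0,0],0],
  [[0,0.58,-0.155],[0,0,0],0],
  [[0,0.58,-0.155],[0,0,0],0],
  [[0,0,0],[0,0,0],0],
])

```text
time: 12.08
ee_pos: [0.4971, -0.2512, 0.0961]
eef_rot: [0.899, 0.418, -0.055, -0.118]
ft_force: [0.7, -0.0, -3.7]
width: 0.0126
grip_force: 60.0
```

```bash
cat > chk.py <<'E'
from st import *
tray(T=(.4923,-.2462))
w=cam("wrist");im=w["image"].astype(int)
m=((im[...,0]>150)&(im[...,2]<110)).astype(np.uint8)
n,l,st_,ce=cv2.connectedComponentsWithStats(m)
print([(st_[i].tolist()) for i in range(1,n) if st_[i,4]>150])
m=((im[...,2]>150)&(im[...,1]<80)&(im[...,0]<80)).astype(np.uint8)
n,l,st_,ce=cv2.connectedComponentsWithStats(m)
print("red",[(st_[i].tolist()) for i in range(1,n) if st_[i,4]>150])
E
python3 chk.py
```

```text
t 12.075 TCP tray [ 6.9 -0.7 96.1] blue [72.6 -0.9 51.2] tilt 14.89 yaw -0.18 F [ 0.7 -0.  -3.7] w 0.012643293368263578
[[373, 134, 35, 106, 2925], [355, 149, 20, 92, 1257]]
red [[268, 182, 28, 86, 2274], [268, 296, 28, 19, 488]]
```

No contact force, and the blue edge is at x≈66 mm under the lip with the cover still tilted. Sliding 8 mm more, then swinging the rear end down about the blue edge.

Call:
move_arm([
  [[0,0.39,-0.1],[0,0,0],0],
  [[0,0.39,-0.1],[0,0,0],0],
  [[0,0,0],[0,0,0],0],
  [[0,0,0],[0,0,0],0],
  [[0,-0.18,0.48],[-0.048,0,0],0],
  [[0,-0.2,0.47],[-0.048,0,0],0],
  [[0,-0.23,0.46],[-0.048,0,0],0],
  [[0,0,0],[0,0,0],0],
])

```text
time: 13.12
ee_pos: [0.4955, -0.2497, 0.0838]
eef_rot: [0.905, 0.421, -0.025, -0.053]
ft_force: [0.9, -0.3, -3.8]
width: 0.0125
grip_force: 60.0
```

```bash
python3 chk.py
```

```text
t 13.125 TCP tray [ 4.7 -0.6 83.8] blue [76.1 -0.8 48.8] tilt 6.68 yaw -0.13 F [ 0.9 -0.3 -3.8] w 0.012536167695264226
[[367, 133, 35, 107, 2927], [354, 149, 14, 92, 702]]
red [[268, 182, 28, 86, 2275], [268, 296, 29, 17, 433]]
```

Call:
move_arm([
  [[0,-0.1,0.23],[-0.024,0,0],0],
  [[0,-0.1,0.23],[-0.024,0,0],0],
  [[0,-0.11,0.22],[-0.024,0,0],0],
  [[0,-0.11,0.22],[-0.024,0,0],0],
  [[0,0,0],[0,0,0],0],
])

```text
time: 13.8
ee_pos: [0.492, -0.2468, 0.0749]
eef_rot: [0.907, 0.421, -0.004, -0.009]
ft_force: [0.8, -0.3, -3.5]
width: 0.0128
grip_force: 60.0
```

```bash
python3 chk.py
```

```text
t 13.8 TCP tray [ 0.1 -0.6 74.9] blue [74.6 -0.8 46.9] tilt 1.13 yaw -0.14 F [ 0.8 -0.3 -3.5] w 0.012771531698272805
[[369, 133, 34, 107, 2892], [354, 149, 15, 92, 902]]
red [[268, 182, 28, 86, 2277], [269, 296, 28, 18, 458]]
```

No rib contact yet, so I'll lower in 1 mm steps until the weight transfers.

Call:
move_arm([
  [[0,0,0.1],[0,0,0],0],
  [[0,0,0.1],[0,0,0],0],
  [[0,0,0],[0,0,0],0],
])

```text
time: 14.22
ee_pos: [0.4925, -0.2472, 0.0729]
eef_rot: [0.907, 0.421, -0.004, -0.009]
ft_force: [0.1, 0.5, -4.0]
width: 0.0124
grip_force: 60.0
```

Call:
move_arm([
  [[0,0,0.1],[0,0,0],0],
  [[0,0,0.1],[0,0,0],0],
  [[0,0,0],[0,0,0],0],
])

```text
time: 14.6
ee_pos: [0.4926, -0.2471, 0.0723]
eef_rot: [0.907, 0.421, -0.004, -0.009]
ft_force: [-6.0, 3.2, 11.7]
width: 0.0129
grip_force: 60.1
```

Contact reached (+12 N), so the cover is on the ribs. Releasing and checking before backing off.

Call:
move_arm([
  [[0,0,-0.05],[0,0,0],0],
  [[0,0,0],[0,0,0],50],
  [[0,0,0],[0,0,0],50],
  [[0,0,0],[0,0,0],50],
  [[0,0,0],[0,0,0],50],
  [[0,0,-1],[0,0,0],50],
  [[0,0,-3],[0,0,0],50],
  [[0,0,-4],[0,0,0],50],
  [[0,0,-4],[0,0,0],50],
  [[0,0,0],[0,0,0],50],
])

```text
time: 15.85
ee_pos: [0.496, -0.2492, 0.1954]
eef_rot: [0.907, 0.421, -0.002, -0.006]
ft_force: [0.3, -0.7, 0.2]
width: 0.0434
grip_force: 0.0
```

Run:
```python
from st import *
tray(T=(.4923,-.2462))
c=cam("side");a=cv2.resize(c["image"][200:285,190:320],None,fx=3.05,fy=3.05,interpolation=cv2.INTER_CUBIC)
w=cam("wrist");np.save("w6.npy",w,allow_pickle=True);b=cv2.resize(w["image"][120:290,180:460],None,fx=1.42,fy=1.42)
H=max(a.shape[0],b.shape[0]);pad=lambda i:cv2.copyMakeBorder(i,0,H-i.shape[0],0,0,0)
cv2.imwrite("pics/m6.png",np.hstack([pad(a),pad(b)]));print(a.shape,b.shape)
```

```text
t 15.85 TCP tray [4.800e+00 1.000e-01 1.954e+02] blue [ 7.940e+01 -1.000e-01  1.679e+02] tilt 0.79 yaw -0.16 F [ 0.3 -0.7  0.2] w 0.043392948212837484
(259, 396, 3) (241, 398, 3)
```

View pics/m6.png

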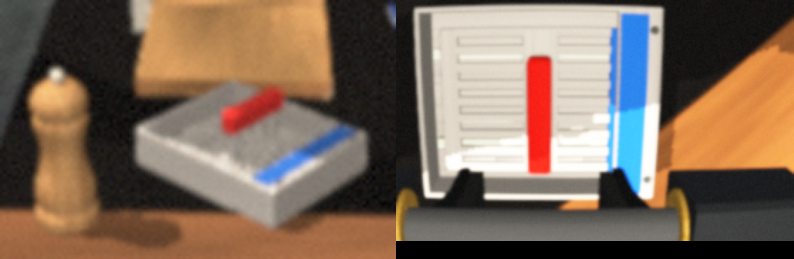

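The cover lies in the tray, its blue strip mostly hidden under the lip, the mill still standing and the gripper clear. One numeric check of its seating.

Run:
```python
from st import *
w=np.load("w6.npy",allow_pickle=True).item()
M=R.from_euler('z',-40,degrees=True).as_matrix();t0=np.array([.4923,-.2462,0])
q=lambda u,v,z:(M.T@(pix(w,(u-396)/1.42+180,v/1.42+120,z)-t0)*1000).round(1)
print("handle far end L,R (x -8,8;y 38)",q(528,60,.074),q(552,60,.074))
print("handle low",q(528,170,.074),q(552,170,.074))
print("cover rear far corner (-75,55)",q(442,30,.02),"rear mid",q(444,100,.02),q(448,170,.02))
print("blue inner edge (51)",q(612,30,.02),q(609,150,.02))
for z in (.015,.022,.03): print(z,np.round((proj(w,t0+M@[0,.038,z+.059])-[180,120])*1.42+[396,0],1),np.round((proj(w,t0+M@[-.075,.055,z+.005])-[180,120])*1.42+[396,0],1))
```

```text
handle far end L,R (x -8,8;y 38) [-6.1 37.7 74. ] [ 8.6 37.7 74. ]
handle low [ -6.7 -33.6  74. ] [  8.8 -33.5  74. ]
cover rear far corner (-75,55) [-71.8  54.5  20. ] rear mid [-72.3   1.8  20. ] [-72.4 -54.3  20. ]
blue inner edge (51) [52.5 53.8 20. ] [ 52.9 -37.3  20. ]
0.015 [538.   59.5] [437.7  29.4]
0.022 [537.7  60.8] [435.5  30. ]
0.03 [537.4  62.5] [432.8  30.6]
```

Everything agrees: centre x≈+1.5 to 2.5 mm, aligned, at rib height, blue edge at about x=77. Handing in.

```bash
python3 -c "
from bench import r
print(r.close_job())"
```

```text
the job is handed in; nothing more can be done
None
```

The cover is hooked under the lip and lies flat on the tray's ribs, the gripper is clear, the mill was not touched, and the job is handed in; the interface returned no verdict.

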